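# Unclip the lint trap cover at the lavadero

### The job

The larger of the two grey lint traps on the lavadero needs cleaning out. Press the snap tab of its cover in towards the fixed rib to unclip it, lift the cover straight off, then lower it into the large white drip tray and let go, so that it lies right way up, flat on the tray's floor. Leave the smaller trap's cover on.

Things in the scene. Friction and masses are not known exactly. Their poses are not given: they have to be found in the camera images.
- large_cover: Loose 0.11 kg cover of the larger grey box (84x144, 60 high, fixed). Plate 76 (own x) x 136 (own y) x 4 mm on four 16 mm legs. Origin: its centre at the legs' undersides, z up; seated 44 mm above the table. Two facing fins, 27 wide (y), 4 thick, rise mid-cover from the plate's top (z 20) to z 52 mm: rigid rib, outer face x = -26; snap tab, outer face x = +26, in a notch of the +x edge.
- large_tab (a joint): Larger cover's snap tab: travel in m towards the rib (own -x). 0 = out, its foot hooked under the box's rim; free of it from 0.007; 0.009 = stop (fins then 43 mm over their outer faces). Springs back; 2 N to start, 7 N fully in. Pinch tab and rib from above along own x and lift straight up still pinching, or it hooks again. Seated cover has 2 mm side play.
- drip_tray: Shallow white ceramic drip tray, loose, 0.9 kg: 170 (own x) x 220 (own y) x 18 mm high, walls and floor 6 mm thick (inside 158 x 208). Origin: centre of its underside, on the table; inner floor 6 mm above it. The smaller white tray holding a bar of soap is not meant.
- small_cover: Cover of the smaller grey box (68x100, 60 high, fixed); same build with tab and rib, plate 60 (own x) x 92 mm (own y), fins 36 mm over their outer faces. Origin: its centre at the legs' undersides, 44 mm above the table when seated. Not to be opened.
Mind the look-alikes: they are no part of the job. What is shaped like the large_cover but purple or yellow is not meant.

How it is judged:
By the outcome, as a careful person would: the job done as asked, in the order asked, and still so for the second after the job is handed in, with the robot touching nothing.
It also fails if it takes over 38 s, if anything falls off the work surface, if the arm or the gripper's body presses on something with over 40 N, if the wrist force passes 120 N, or if a joint passes its speed limit or range.

### The arm

A 6-joint arm with a two-finger parallel gripper is mounted at the origin on the work surface. World frame = base frame: x ahead of the robot, y to its left, z up, the work surface at z = 0. Lengths are in m, angles in rad, forces in N, time in s.
With the tool pointing down it reaches from about 0.4 to 0.825 m from the base axis. Payload 7 kg.
Tool frame: the origin (TCP) lies at the very end of the fingers, on their centre line; the grasp point (between the pads) lies 19 mm behind it (r.hold_point_z is the distance from the TCP to the grasp point, in m); z points along the fingers, x is the direction in which the jaws open and shut, and the axes are right-handed (so a half turn about z gives the same grasp; the last joint's range is limited). The gripper opens to 85 mm and grips with 20 to 120 N. Pads are 22 mm wide; open, the fingers measure 114 mm over their backs; the gripper's body (76 mm by 85 mm) begins 54 mm behind the grasp point. The pads swing forward as they close: fully open they stand 13 mm farther back than shut.
Start: joints at [-0.852, 0.359, 0.012, 0, -1.224, -0.288], TCP at [0.282, -0.613, 0.231] pointing down, gripper open.
Joint ranges: [-3.07, 3.07], [-1.43, 2.12], [-1.02, 1.25], [-3.03, 1.67], [-3.05, -0], [-3.03, 3.03]. Speed limits (rad/s): [2.39, 2.39, 3.01, 3.14, 3.14, 3.14].

### API

Orientations are given as [roll, pitch, yaw] about the fixed x, y, z axes, in that order (R = Rz(yaw) Ry(pitch) Rx(roll)).
In Python, from station import r gives the robot as it stands. The module is installed in compiled form; this text tells all that it offers.
- The arm moves only by the tool drive_tool, never from a script. Its argument "commands" is a list of rows, each an object with "fingers": the finger opening in mm, from 0 to 85.4; "translation": the shift along the tool's x, y, z in mm, a list of three; "roll": the turn about the tool's z in degrees. A call has exactly 8 rows; each row is the pose to reach, as a shift and turn from the pose measured when the call began, along the tool's axes at that moment; what a row does not reach only later rows make up. A row lasts 1/12 s, in which the tool goes at most 41.7 mm and 7.16 degrees, less where a joint would pass 70% of its speed; a pose out of reach is approached as far as the arm can. A call with a gripper value outside its range is refused whole. The fingers move at their own pace and stop on an object; the grip force is fixed at half the most. Time passes only in rows, so rows that repeat a pose let the fingers close, or fill a call up. It gives the time, the measured TCP pose, the force and the opening at its end, in the units of the state.
- r.get_obs(): the state, without advancing time (a new reading comes with each control period).
- r.capture(name): name is "side" or "top" or "wrist"; returns a dict with "color" (400x640x3 uint8, blue, green, red), "depth" (400x640 float32, m along the optical axis (not along the pixel's ray), 0 where there is no reading), "fx", "fy", "cx", "cy" (pixels), "R" (3x3) and "t" (3): a world point X has camera coordinates R X + t; the wrist camera has in their place "tool_from_camera" (4x4, takes a point from camera to tool coordinates, whose origin is the TCP and whose axes are the tool frame's). Camera axes: x right, y down, z forward; pixel columns grow to the right and rows downward; lengths in m; the calibration is good to about 2 mm. A picture is of the moment at which its call begins: read the wrist's pose just before it.
- r.hand_in(): hands the job in, once; it reports no verdict.
Trained networks look in a picture, given as the dict that the camera call returned (one of the last four; its "shot" number tells which), for a name from the list of things; names that differ only in an ending like _2 or _b are one class to them, and where a whole thing is asked for, a point or a joint stands for the part that bears it (a point fixed in the world has none). Each returns a list of dicts, best first, with "conf" (0 to 1); they miss things now and then, are a little off and sometimes report something else, mostly with a low value. They report only what shows in the picture. A call takes as long as a camera call. They do not tell look-alikes from the thing itself.
- r.silhouettes(picture, target): "mask" (400x640 bool, what is visible of it).
- r.mark_of(picture, target): "point" ([x, y, z] in m, in world coordinates, good to about 4 mm: a listed point, or the origin of a listed thing).
The state is a dict: "time": time; "joint_positions": joint angles; "joint_velocities": joint speeds; "joint_efforts": joint torques, N m; "ee_pos": TCP position; "ee_rot": TCP orientation; "ft_force": force on the tool from outside, world axes, zero at the start; "torque": the same for the moment, N m; "opening": finger opening in m.
Only numpy, scipy, OpenCV 4.12 (cv2) and the standard library are available. Lean on these libraries where they do the work, as an engineer would, in place of code of your own. Each camera call takes 0.05 s, during which the arm holds its last target.

## Working session

There is one attempt and no reset: what is moved stays moved. The work goes in short steps, Python scripts to look and compute and a tool call to move; the robot and the scene stay as the last step left them, time stands still between calls to the robot, and variables do not carry over. Pictures are saved under pics/ and viewed, and the job is handed in when it is done.

Besides the shell and the picture viewer there is one more tool, called in YAML: its name, and indented under it one key for each argument. drive_tool: Moves the arm, as the interface text tells. Its arguments: {"type":"object","properties":{"commands":{"type":"array"}},"required":["commands"]}

```bash
mkdir -p pics; cat > h.py <<'E'
from station import r
import numpy as np, cv2, pickle
def cap(n,tag):
    o=r.get_obs(); c=r.capture(n); cv2.imwrite(f'pics/{tag}.png',c['color']); pickle.dump((o,c),open(f'{tag}.pkl','wb')); return o,c
def world(c,u,v,o=None):
    d=c['depth'][v,u]; p=np.array([(u-c['cx'])/c['fx']*d,(v-c['cy'])/c['fy']*d,d])
    return c['R'].T@(p-c['t'])
E
python3 - <<'E'
from h import *
for n in ['top','side']:
    o,c=cap(n,n+'0')
    for t in ['large_cover','large_tab','drip_tray','small_cover']:
        for m in r.mark_of(c,t)[:4]: print(n,t,np.round(m['point'],3),round(m['conf'],2))
print(r.get_obs())
E
```

```text
top large_cover [ 0.25  -0.252 -0.001] 0.85
top large_cover [ 0.608 -0.02   0.045] 0.81
top large_cover [ 0.412 -0.164 -0.003] 0.64
top large_cover [0.485 0.31  0.004] 0.6Traceback (most recent call last):
  File "<stdin>", line 5, in <module>
ValueError: it knows: drip_tray, large_cover, small_cover
```

```bash
python3 - <<'E'
from h import *
for n in ['top','side']:
    o,c=cap(n,n+'0')
    for t in ['large_cover','drip_tray','small_cover']:
        for m in r.mark_of(c,t)[:5]: print(n,t,np.round(m['point'],3),round(m['conf'],2))
print(r.get_obs())
E
```

```text
top large_cover [ 0.246 -0.252  0.   ] 0.92
top large_cover [ 0.407 -0.167  0.   ] 0.78
top large_cover [ 0.609 -0.023  0.044] 0.64
top large_cover [0.707 0.382 0.001] 0.58
top drip_tray [0.486 0.314 0.001] 0.84
top small_cover [ 0.539 -0.314  0.042] 0.98
side large_cover [ 0.607 -0.022  0.042] 0.96
side large_cover [ 0.411 -0.168 -0.002] 0.76
side large_cover [ 0.711  0.387 -0.002] 0.74
side large_cover [ 0.245 -0.249 -0.005] 0.62
side drip_tray [ 0.489  0.31  -0.002] 0.94
side small_cover [ 0.541 -0.314  0.044] 0.67
{'time': 0.5, 'joint_positions': array([-8.51879930e-01,  3.58633456e-01,  1.18799284e-02, -2.89871330e-05,
       -1.22413198e+00, -2.88120372e-01]), 'joint_velocities': array([-0.00017404,  0.00070022,  0.00115489,  0.00044043,  0.00072645,
        0.00043101]), 'joint_efforts': array([ 6.74239745e-04, -5.82397807e+01,  2.93428266e+01,  6.93654746e+00,
       -1.07783111e-03,  1.45177046e-05]), 'ee_pos': array([ 0.28185476, -0.61328536,  0.23126661]), 'ee_rot': array([ 3.14159186e+00, -9.32519472e-05,  2.00158250e+00]), 'ft_force': array([ 0.74157781, -0.17475923, -0.56060385]), 'torque': array([ 0.02177224,  0.03642161, -0.01756686]), 'opening': 0.08554253429069018}
```

View pics/top0.png

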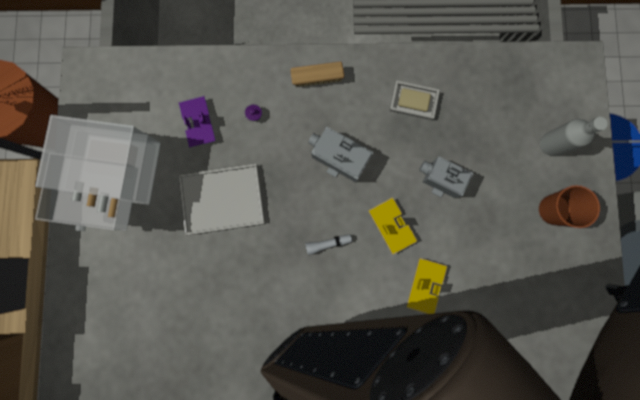

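View pics/side0.png

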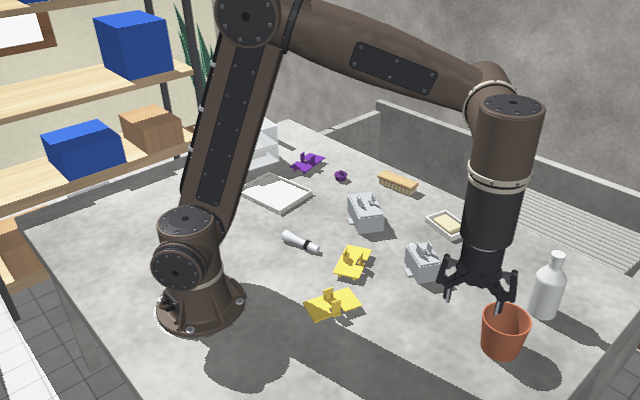

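```bash
python3 - <<'E'
from h import *
o,c=pickle.load(open('top0.pkl','rb'))
cv2.imwrite('pics/z1.png',cv2.resize(c['color'][110:200,290:390],(800,720)[:2],interpolation=cv2.INTER_CUBIC)[:600])
v,u=np.mgrid[0:400,0:640]; d=c['depth']
P=np.stack([(u-c['cx'])/c['fx']*d,(v-c['cy'])/c['fy']*d,d],-1)
W=(P-c['t'])@c['R']
def rect(m,name):
    m=m.astype(np.uint8); n,l,s,cc=cv2.connectedComponentsWithStats(m)
    i=1+np.argmax(s[1:,4]); p=W[l==i]
    print(name,len(p),cv2.minAreaRect((p[:,:2]*1000).astype(np.float32)),np.median(p[:,2]))
box=(u>300)&(u<385)&(v>115)&(v<190)
rect(box&(W[...,2]>.05),'large top')
rect(box&(W[...,2]>.08),'fins')
q=W[box&(W[...,2]>.078)];print(np.round(q,3)[:60:2])
tr=(u>170)&(u<275)&(v>155)&(v<245)
rect(tr&(W[...,2]>.003)&(W[...,2]<.04),'tray')
rect(tr&(c['color'].min(2)>150),'traycol')
o,c=pickle.load(open('side0.pkl','rb'))
cv2.imwrite('pics/z2.png',cv2.resize(c['color'][175:245,325:405],(686,600),interpolation=cv2.INTER_CUBIC))
E
```

```text
large top 1628 ((519.0665283203125, 24.787582397460938), (144.5673370361328, 280.0060729980469), 60.03765106201172) 0.0637074121793583
fins 30 ((623.746826171875, -36.803466796875), (25.822589874267578, 5.916559219360352), 57.423728942871094) 0.09405047091803076
[[ 0.362  0.032  1.056]
 [ 0.362  0.032  1.056]
 [ 0.362  0.032  1.056]
 [ 0.362  0.032  1.056]
 [ 0.632 -0.029  0.092]
 [ 0.629 -0.029  0.095]
 [ 0.628 -0.027  0.088]
 [ 0.626 -0.031  0.097]
 [ 0.625 -0.036  0.098]
 [ 0.627 -0.03   0.084]
 [ 0.623 -0.034  0.095]
 [ 0.623 -0.039  0.095]
 [ 0.625 -0.032  0.08 ]
 [ 0.622 -0.037  0.09 ]
 [ 0.621 -0.042  0.094]
 [ 0.621 -0.047  0.095]
 [ 0.621 -0.04   0.084]
 [ 0.618 -0.044  0.097]
 [ 0.362  0.032  1.056]
 [ 0.617 -0.045  0.087]
 [ 0.617 -0.046  0.078]
 [ 0.598 -0.008  0.082]
 [ 0.362  0.032  1.056]
 [ 0.589 -0.005  0.096]
 [ 0.588  0.     0.089]
 [ 0.586 -0.005  0.095]
 [ 0.586 -0.01   0.096]
 [ 0.584 -0.005  0.093]
 [ 0.583 -0.01   0.097]
 [ 0.586 -0.026  0.084]]
tray 4491 ((488.0520935058594, 313.78070068359375), (180.5670928955078, 227.18887329101562), 8.237305641174316) 0.006239748767182808
traycol 1 ((433.9491882324219, 198.51068115234375), (0.0, 0.0), 0.0) 0.01836486072104393
```

View pics/z1.png

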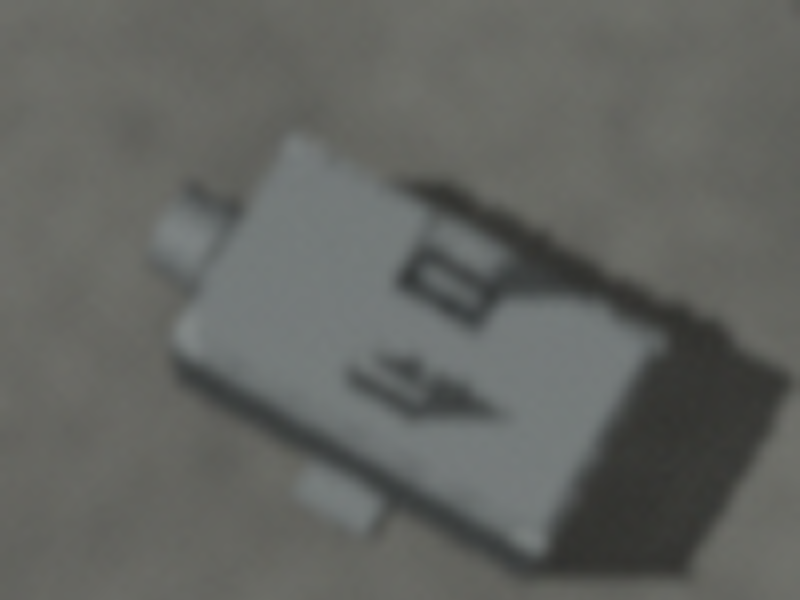

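View pics/z2.png

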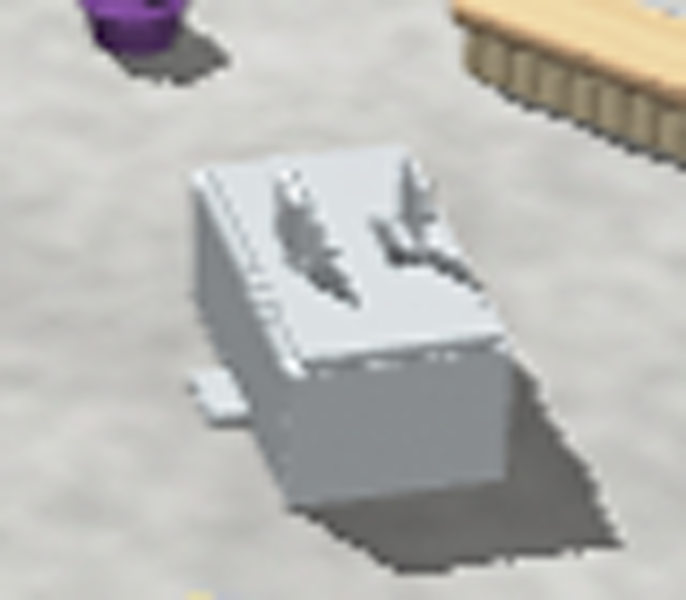

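drive_tool:
  commands:
    - {"fingers": 85,"translation": [20,27,0],"roll": -2}
    - {"fingers": 85,"translation": [44,58,0],"roll": -4}
    - {"fingers": 85,"translation": [68,90,0],"roll": -6}
    - {"fingers": 85,"translation": [92,122,0],"roll": -8}
    - {"fingers": 85,"translation": [116,154,0],"roll": -11}
    - {"fingers": 85,"translation": [140,186,0],"roll": -13}
    - {"fingers": 85,"translation": [164,218,0],"roll": -15}
    - {"fingers": 85,"translation": [188,250,0],"roll": -17}

```text
time: 1.17
ee_pos: [0.4311, -0.3363, 0.2317]
ee_rot: [3.141, 0.001, 2.3]
ft_force: [0.8, -0.1, -0.6]
opening: 0.0853
```

drive_tool:
  commands:
    - {"fingers": 85,"translation": [14,38,0],"roll": -3}
    - {"fingers": 85,"translation": [28,76,0],"roll": -5}
    - {"fingers": 85,"translation": [42,114,0],"roll": -8}
    - {"fingers": 85,"translation": [56,152,0],"roll": -10}
    - {"fingers": 85,"translation": [70,190,0],"roll": -13}
    - {"fingers": 85,"translation": [84,228,0],"roll": -15}
    - {"fingers": 85,"translation": [98,265,0],"roll": -17}
    - {"fingers": 85,"translation": [110,295,0],"roll": -17}

```text
time: 1.83
ee_pos: [0.5788, -0.0551, 0.232]
ee_rot: [3.141, 0.001, 2.6]
ft_force: [0.8, -0.6, 1.1]
opening: 0.0851
```

```bash
cat >> h.py <<'E'
from scipy.spatial.transform import Rotation as Ro
def cloud(o,c):
    v,u=np.mgrid[0:400,0:640]; d=c['depth']
    P=np.stack([(u-c['cx'])/c['fx']*d,(v-c['cy'])/c['fy']*d,d],-1)
    if 'R' in c: return (P-c['t'])@c['R']
    T=c['tool_from_camera']; P=P@T[:3,:3].T+T[:3,3]
    R=Ro.from_euler('xyz',o['ee_rot']).as_matrix()
    return P@R.T+o['ee_pos']
E
python3 - <<'E'
from h import *
o,c=cap('wrist','w1'); print(o['ee_pos'],o['ee_rot'],o['time']); print(c['tool_from_camera'].round(3))
W=cloud(o,c)
print(np.percentile(W[c['depth']>0][:,2],[1,5,50,95,99]))
E
```

```text
[ 0.57880783 -0.05514908  0.23198274] [3.14079037e+00 1.32455737e-03 2.59983186e+00] 1.8333
[[ 1.     0.    -0.    -0.001]
 [-0.     0.947  0.321 -0.082]
 [ 0.    -0.321  0.947 -0.143]
 [ 0.     0.     0.     1.   ]]
[-0.36257766 -0.13212753  0.00101249  0.31239572  0.32071443]
```

View pics/w1.png

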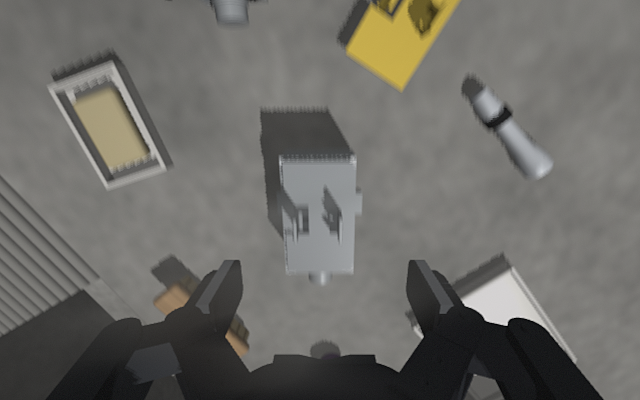

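```bash
python3 - <<'E'
from h import *
o,c=pickle.load(open('w1.pkl','rb')); W=cloud(o,c)
v,u=np.mgrid[0:400,0:640]
b=(u>270)&(u<362)&(v>145)&(v<280)&(c['depth']>0)
m=b&(W[...,2]>.052)&(W[...,2]<.072)
p=W[m]; print(len(p),np.median(p[:,2]),cv2.minAreaRect((p[:,:2]*1000).astype(np.float32)))
psi=o['ee_rot'][2]; f=W[b&(W[...,2]>.085)&(W[...,2]<.11)]
X=np.array([np.cos(psi),np.sin(psi)]);Y=np.array([np.sin(psi),-np.cos(psi)])
t=np.stack([(f[:,:2]-o['ee_pos'][:2])@X,(f[:,:2]-o['ee_pos'][:2])@Y,f[:,2]],1)*1000
for s in (t[t[:,0]<np.median(t[:,0].mean())],t[t[:,0]>t[:,0].mean()]):
    print(len(s),s.min(0).round(1),s.max(0).round(1),np.median(s,0).round(1),cv2.minAreaRect(s[:,:2].astype(np.float32)))
q=p[:,:2]-o['ee_pos'][:2]; print((q@X).min()*1e3,(q@X).max()*1e3,(q@Y).min()*1e3,(q@Y).max()*1e3)
cv2.imwrite('pics/w1z.png',cv2.resize(c['color'][145:285,260:380],(600,700),interpolation=cv2.INTER_CUBIC)[:600])
# plate edges by rows in tool x
E
```

```text
7918 0.06449384353461943 ((606.457763671875, -24.459449768066406), (144.57566833496094, 84.22004699707031), 59.40653991699219)
132 [-35.2  26.9  86.1] [-30.1  53.   97.9] [-32.2  38.8  96. ] ((-32.721351623535156, 39.952476501464844), (25.99368667602539, 4.920417785644531), 89.330322265625)
127 [13.6 25.7 85.2] [17.8 53.4 98.4] [15.4 37.2 96.4] ((15.643718719482422, 39.52056884765625), (27.735445022583008, 4.093000411987305), 89.52713012695312)
-50.34922476934608 34.738560422995285 -31.973361978813003 112.68058521938958
```

View pics/w1z.png

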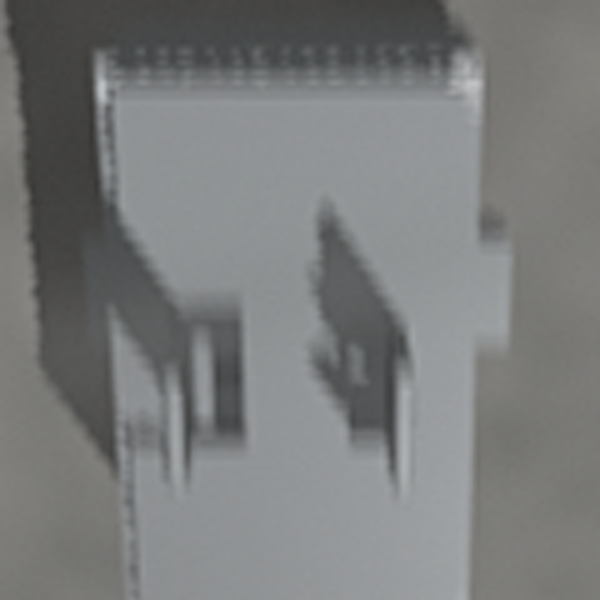

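drive_tool:
  commands:
    - {"fingers": 85,"translation": [-4,20,10],"roll": -0.5}
    - {"fingers": 85,"translation": [-4,40,35],"roll": -0.5}
    - {"fingers": 85,"translation": [-4,40,65],"roll": -0.5}
    - {"fingers": 85,"translation": [-4,40,90],"roll": -0.5}
    - {"fingers": 85,"translation": [-4,40,110],"roll": -0.5}
    - {"fingers": 85,"translation": [-4,40,120],"roll": -0.5}
    - {"fingers": 85,"translation": [-4,40,120],"roll": -0.5}
    - {"fingers": 85,"translation": [-4,40,120],"roll": -0.5}

```text
time: 2.55
ee_pos: [0.6057, -0.0197, 0.1121]
ee_rot: [3.14, 0.002, 2.609]
ft_force: [0.2, -0.1, 1.3]
opening: 0.0851
```

```bash
python3 - <<'E'
from h import *
o,c=cap('wrist','w2'); print(o['ee_pos'],o['ee_rot'],o['time'])
W=cloud(o,c); psi=o['ee_rot'][2]
X=np.array([np.cos(psi),np.sin(psi)]);Y=np.array([np.sin(psi),-np.cos(psi)])
v,u=np.mgrid[0:400,0:640]
D=W[...,:2]-o['ee_pos'][:2]; tx=D@X*1e3; ty=D@Y*1e3
m=(c['depth']>0)&(W[...,2]>.08)&(W[...,2]<.103)&(abs(ty)<40)&(abs(tx)<38)
for s in (m&(tx<0),m&(tx>0)):
    if s.sum(): print(s.sum(),[np.percentile(a,[1,50,99]).round(1) for a in (tx[s],ty[s],W[...,2][s]*1e3)])
E
```

```text
[ 0.60574778 -0.01973845  0.11212531] [3.14043795e+00 2.04804022e-03 2.60889413e+00] 2.55
468 [array([-30.4, -26.8, -25.4]), array([-17.5,  -6.8,   7.7]), array([80.5, 95.6, 97.7])]
594 [array([ 9.7, 18.8, 22.3]), array([-18.3,  -6.8,   9.2]), array([80.3, 93.8, 97.7])]
```

View pics/w2.png

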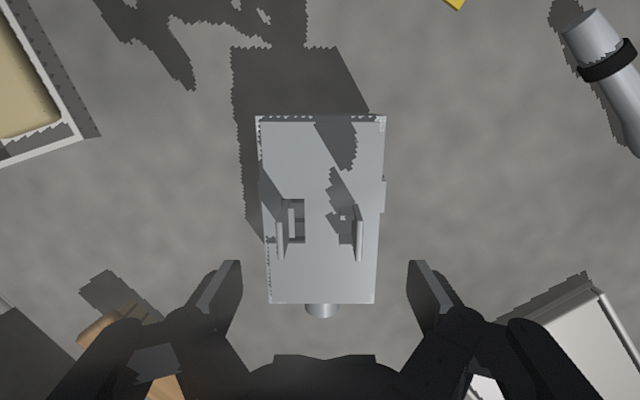

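drive_tool:
  commands:
    - {"fingers": 85,"translation": [0,-4.5,10],"roll": 0}
    - {"fingers": 85,"translation": [0,-4.5,22],"roll": 0}
    - {"fingers": 85,"translation": [0,-4.5,34],"roll": 0}
    - {"fingers": 85,"translation": [0,-4.5,42],"roll": 0}
    - {"fingers": 85,"translation": [0,-4.5,46],"roll": 0}
    - {"fingers": 80,"translation": [0,-4.5,46],"roll": 0}
    - {"fingers": 70,"translation": [0,-4.5,46],"roll": 0}
    - {"fingers": 66,"translation": [0,-4.5,46],"roll": 0}

```text
time: 3.27
ee_pos: [0.6047, -0.0235, 0.0677]
ee_rot: [3.139, 0.004, 2.609]
ft_force: [-0.1, 0.6, 0.8]
opening: 0.066
```

```bash
python3 - <<'E'
from h import *
o,c=cap('wrist','w3'); print(o['ee_pos'],o['ee_rot'],o['time'],o['ft_force'],o['opening'])
o,c=cap('side','s3'); cv2.imwrite('pics/s3z.png',cv2.resize(c['color'][130:250,310:440],(650,600),interpolation=cv2.INTER_CUBIC))
E
```

```text
[ 0.60474759 -0.02345737  0.06767191] [3.13858911 0.00417604 2.60907531] 3.2667 [-0.1476527   0.58175082  0.76887335] 0.0659807336737975
```

View pics/w3.png

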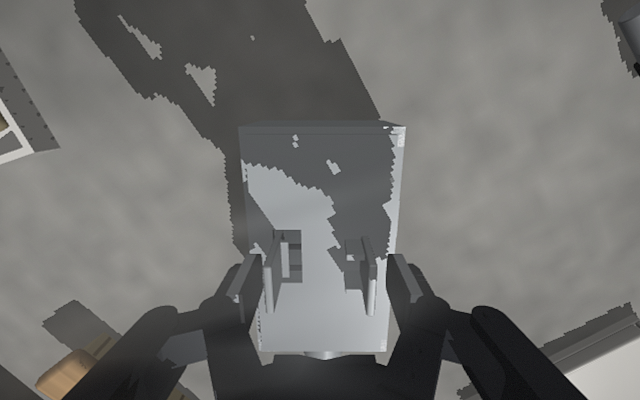

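View pics/s3z.png

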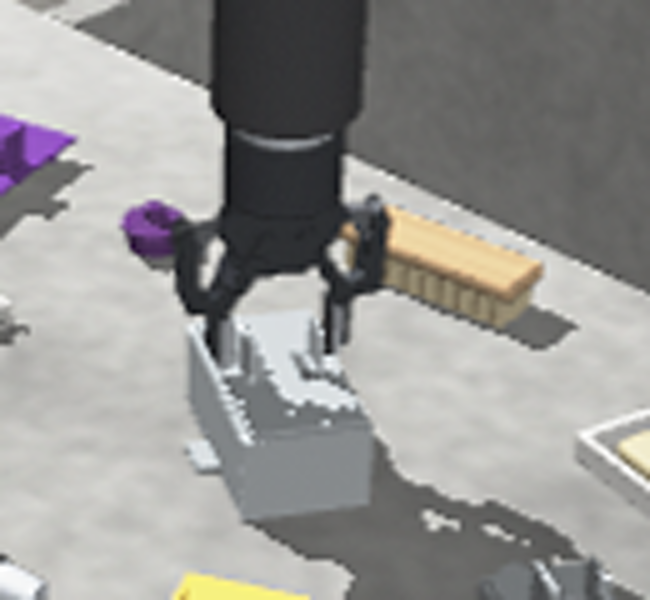

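drive_tool:
  commands:
    - {"fingers": 58,"translation": [0,0,1.5],"roll": 0}
    - {"fingers": 54,"translation": [0,0,1.5],"roll": 0}
    - {"fingers": 50,"translation": [0,0,1.5],"roll": 0}
    - {"fingers": 46,"translation": [0,0,1.5],"roll": 0}
    - {"fingers": 42,"translation": [0,0,1.5],"roll": 0}
    - {"fingers": 38,"translation": [0,0,1.5],"roll": 0}
    - {"fingers": 36,"translation": [0,0,1.5],"roll": 0}
    - {"fingers": 36,"translation": [0,0,1.5],"roll": 0}

```text
time: 4.03
ee_pos: [0.6037, -0.0228, 0.0673]
ee_rot: [3.139, 0.003, 2.609]
ft_force: [-8.7, 4.9, 13.9]
opening: 0.0416
```

```bash
python3 - <<'E'
from h import *
o,c=cap('wrist','w4'); print(o)
E
```

```text
{'time': 4.0333, 'joint_positions': array([ 2.85401518e-01,  3.92638657e-01, -3.51570343e-01,  2.65436872e-04,
       -8.22202068e-01, -8.17786247e-01]), 'joint_velocities': array([ 0.000423  ,  0.00015328,  0.00116108,  0.00027333, -0.00079773,
        0.00040137]), 'joint_efforts': array([-3.02612722e+00, -4.74466431e+01,  2.28503913e+01,  6.28816679e+00,
        2.28192709e+00,  9.65604238e-03]), 'ee_pos': array([ 0.60374149, -0.02281651,  0.06732281]), 'ee_rot': array([3.13852655, 0.00314126, 2.60938334]), 'ft_force': array([-8.72581492,  4.91514567, 13.90378094]), 'torque': array([ 1.78160248,  2.90959249, -0.05910055]), 'opening': 0.041604506531324505}
```

View pics/w4.png

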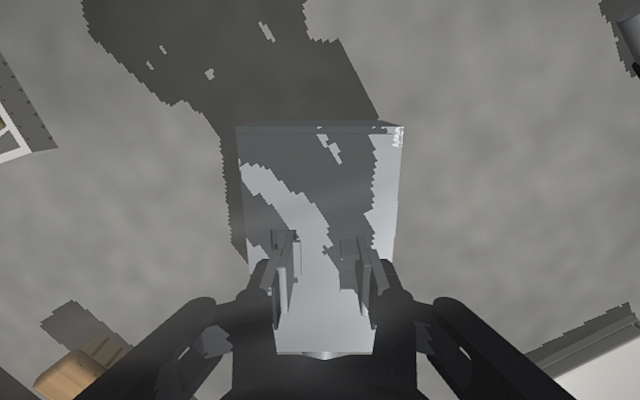

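drive_tool:
  commands:
    - {"fingers": 36,"translation": [0.5,0,-2],"roll": 0}
    - {"fingers": 36,"translation": [0.5,0,-6],"roll": 0}
    - {"fingers": 36,"translation": [0.5,0,-12],"roll": 0}
    - {"fingers": 36,"translation": [0.5,0,-20],"roll": 0}
    - {"fingers": 36,"translation": [0.5,0,-30],"roll": 0}
    - {"fingers": 36,"translation": [0.5,0,-45],"roll": 0}
    - {"fingers": 36,"translation": [0.5,0,-60],"roll": 0}
    - {"fingers": 36,"translation": [0.5,0,-70],"roll": 0}

```text
time: 4.75
ee_pos: [0.6038, -0.0227, 0.1397]
ee_rot: [3.137, 0.005, 2.609]
ft_force: [0.7, 0.0, 1.0]
opening: 0.0412
```

```bash
python3 - <<'E'
from h import *
o,c=cap('wrist','w5'); print(o['ee_pos'],o['ee_rot'],o['ft_force'],o['opening'])
o,c=cap('side','s5'); cv2.imwrite('pics/s5z.png',cv2.resize(c['color'][90:250,290:450],(600,600),interpolation=cv2.INTER_CUBIC))
E
```

```text
[ 0.60381528 -0.02269311  0.13965648] [3.13727269 0.00492039 2.60949727] [0.71292266 0.00448589 1.03974502] 0.04122381457629423
```

View pics/w5.png

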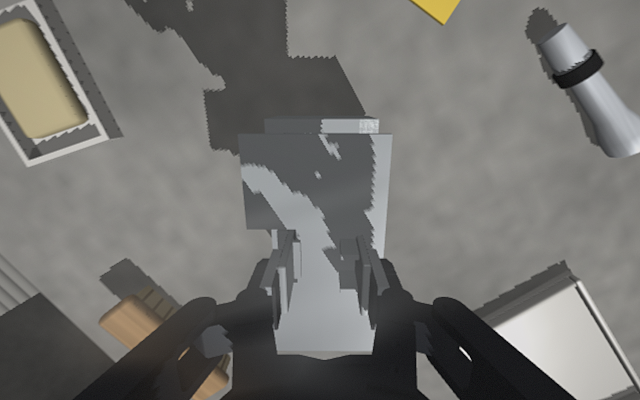

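View pics/s5z.png

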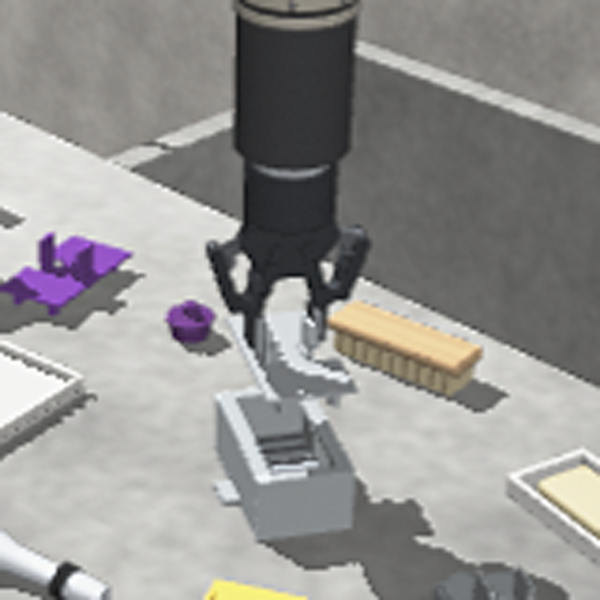

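drive_tool:
  commands:
    - {"fingers": 36,"translation": [10,8,-10],"roll": -2}
    - {"fingers": 36,"translation": [32,26,-20],"roll": -6}
    - {"fingers": 36,"translation": [60,50,-20],"roll": -11}
    - {"fingers": 36,"translation": [88,74,-20],"roll": -16}
    - {"fingers": 36,"translation": [116,97,-20],"roll": -21}
    - {"fingers": 36,"translation": [144,120,-20],"roll": -26}
    - {"fingers": 36,"translation": [165,137,-20],"roll": -31}
    - {"fingers": 36,"translation": [175,145,-20],"roll": -34}

```text
time: 5.52
ee_pos: [0.5254, 0.1943, 0.1595]
ee_rot: [3.14, 0.008, -3.072]
ft_force: [-0.7, -0.6, -1.6]
opening: 0.0414
```

```bash
python3 - <<'E'
from h import *
r.capture('side')
o,c=cap('wrist','w6'); print(o['ee_pos'],o['ee_rot'],o['ft_force'],o['opening'])
for m in r.mark_of(c,'drip_tray')[:2]: print(m['point'],m['conf'])
W=cloud(o,c)
m=r.silhouettes(c,'drip_tray')[0]['mask']; p=W[m&(c['depth']>0)]
print(cv2.minAreaRect((p[:,:2]*1000).astype(np.float32)))
# white pixel
w=(c['color'].min(2)>170)&(c['depth']>0)&(W[...,2]<.03)&(W[...,2]>0)
p=W[w];print(cv2.minAreaRect((p[:,:2]*1000).astype(np.float32)))
o2,c2=cap('top','t6')
E
```

```text
[0.52534906 0.19492669 0.15950715] [ 3.13994655  0.00835928 -3.06929319] [-0.2287234   1.2416584  -0.73196586] 0.04134564993471638
((489.7686767578125, 299.72430419921875), (169.52352905273438, 242.17327880859375), 7.862405776977539)
((472.87005615234375, 202.1595458984375), (388.8183898925781, 207.19882202148438), 83.36165618896484)
```

View pics/w6.png

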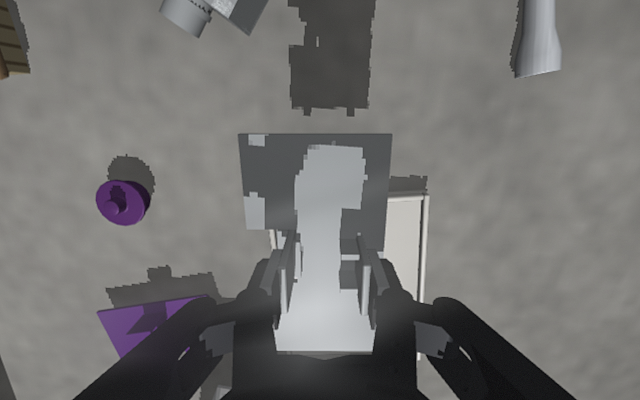

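View pics/t6.png

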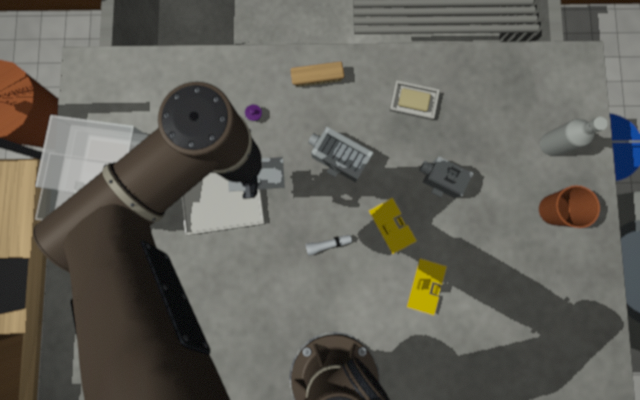

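drive_tool:
  commands:
    - {"fingers": 36,"translation": [6,20,0],"roll": -1}
    - {"fingers": 36,"translation": [15,50,0],"roll": -2}
    - {"fingers": 36,"translation": [23,80,0],"roll": -3}
    - {"fingers": 36,"translation": [31,106,10],"roll": -3.7}
    - {"fingers": 36,"translation": [34.5,119,25],"roll": -3.7}
    - {"fingers": 36,"translation": [34.5,119,45],"roll": -3.7}
    - {"fingers": 36,"translation": [34.5,119,60],"roll": -3.7}
    - {"fingers": 36,"translation": [34.5,119,65],"roll": -3.7}

```text
time: 6.43
ee_pos: [0.4848, 0.306, 0.0917]
ee_rot: [-3.14, 0.005, -3.018]
ft_force: [-0.8, 0.1, -1.8]
opening: 0.041
```

```bash
python3 - <<'E'
from h import *
o,c=cap('side','s7'); cv2.imwrite('pics/s7z.png',cv2.resize(c['color'][110:240,215:345],(600,600),interpolation=cv2.INTER_CUBIC))
o,c=cap('wrist','w7'); print(o['ee_pos'],o['ee_rot'],o['ft_force'],o['opening'])
W=cloud(o,c)
psi=o['ee_rot'][2]
X=np.array([np.cos(psi),np.sin(psi)]);Y=np.array([np.sin(psi),-np.cos(psi)])
D=W[...,:2]-o['ee_pos'][:2]; tx=D@X*1e3; ty=D@Y*1e3;z=W[...,2]*1e3
g=(c['depth']>0)&(z>13)&(z<25)&(abs(tx)<120)&(ty<20)
print(g.sum(), [np.percentile(a[g],[1,10,50,90,99]).round(0) for a in (tx,ty)])
E
```

```text
[0.48498338 0.30590098 0.09187432] [-3.13937239  0.0048671  -3.01833838] [-0.11063012  0.44873041 -2.41898015] 0.04135203482640983
5391 [array([-89., -87.,  -4.,  77.,  80.]), array([-105., -103.,  -89.,   -6.,   17.])]
```

View pics/w7.png

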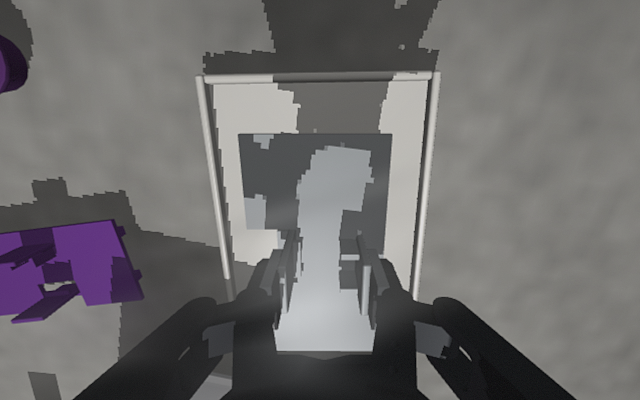

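View pics/s7z.png

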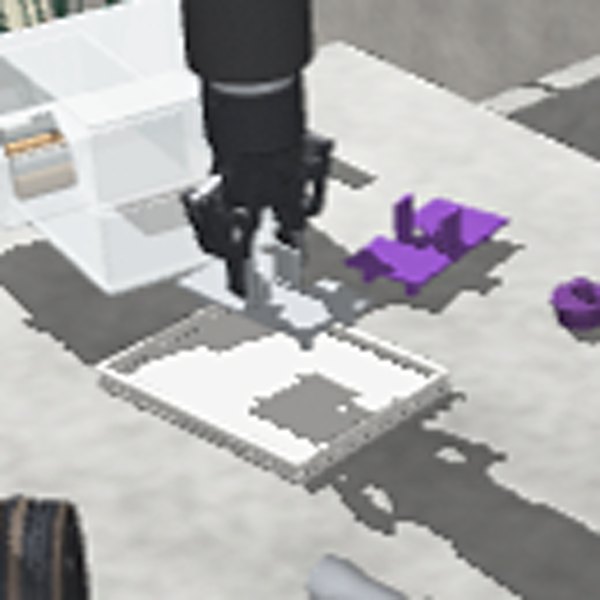

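drive_tool:
  commands:
    - {"fingers": 36,"translation": [0,3,8],"roll": 0}
    - {"fingers": 36,"translation": [0,5,20],"roll": 0}
    - {"fingers": 36,"translation": [0,5,32],"roll": 0}
    - {"fingers": 36,"translation": [0,5,42],"roll": 0}
    - {"fingers": 36,"translation": [0,5,50],"roll": 0}
    - {"fingers": 36,"translation": [0,5,54],"roll": 0}
    - {"fingers": 36,"translation": [0,5,56],"roll": 0}
    - {"fingers": 36,"translation": [0,5,56],"roll": 0}

```text
time: 7.2
ee_pos: [0.4854, 0.3112, 0.0371]
ee_rot: [-3.14, 0.006, -3.018]
ft_force: [0.0, 0.5, -0.2]
opening: 0.0413
```

```bash
python3 - <<'E'
from h import *
o,c=cap('side','s8'); cv2.imwrite('pics/s8z.png',cv2.resize(c['color'][130:230,225:325],(600,600),interpolation=cv2.INTER_CUBIC))
o=r.get_obs();print(o['ee_pos'],o['ee_rot'],o['ft_force'],o['opening'])
E
```

```text
[0.48551993 0.3114445  0.03747586] [-3.14029562  0.00649521 -3.01795014] [-0.39270047 -0.29677643  0.02878779] 0.041132596366605434
```

View pics/s8z.png

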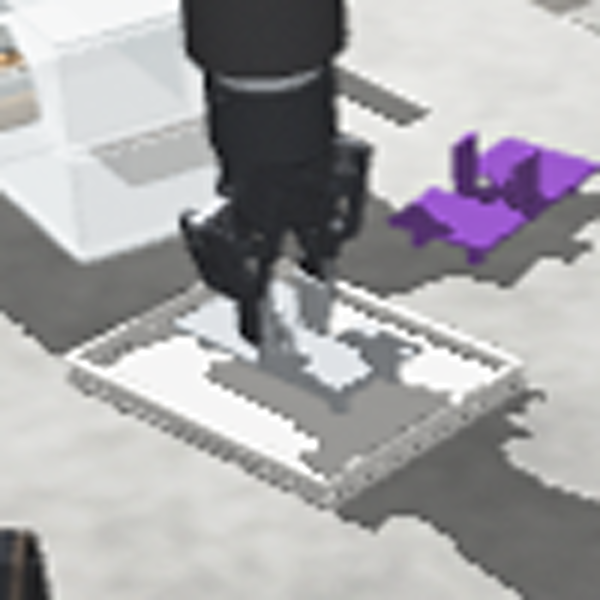

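drive_tool:
  commands:
    - {"fingers": 36,"translation": [0,0,1],"roll": 0}
    - {"fingers": 36,"translation": [0,0,2.5],"roll": 0}
    - {"fingers": 36,"translation": [0,0,4],"roll": 0}
    - {"fingers": 36,"translation": [0,0,5.5],"roll": 0}
    - {"fingers": 36,"translation": [0,0,7],"roll": 0}
    - {"fingers": 36,"translation": [0,0,8],"roll": 0}
    - {"fingers": 36,"translation": [0,0,8],"roll": 0}
    - {"fingers": 36,"translation": [0,0,8],"roll": 0}

```text
time: 7.92
ee_pos: [0.4856, 0.3114, 0.0296]
ee_rot: [-3.14, 0.007, -3.018]
ft_force: [-0.6, -0.4, 1.7]
opening: 0.0411
```

Close to contact; ease down a little more.

drive_tool:
  commands:
    - {"fingers": 36,"translation": [0,0,0.5],"roll": 0}
    - {"fingers": 36,"translation": [0,0,1],"roll": 0}
    - {"fingers": 36,"translation": [0,0,1.5],"roll": 0}
    - {"fingers": 36,"translation": [0,0,1.5],"roll": 0}
    - {"fingers": 36,"translation": [0,0,1.5],"roll": 0}
    - {"fingers": 36,"translation": [0,0,1.5],"roll": 0}
    - {"fingers": 36,"translation": [0,0,1.5],"roll": 0}
    - {"fingers": 36,"translation": [0,0,1.5],"roll": 0}

```text
time: 8.58
ee_pos: [0.4856, 0.3113, 0.0294]
ee_rot: [-3.14, 0.007, -3.017]
ft_force: [-5.2, -2.8, 13.7]
opening: 0.0414
```

drive_tool:
  commands:
    - {"fingers": 43,"translation": [0,0,-0.3],"roll": 0}
    - {"fingers": 46,"translation": [0,0,-0.3],"roll": 0}
    - {"fingers": 50,"translation": [0,0,-0.3],"roll": 0}
    - {"fingers": 54,"translation": [0,0,-0.5],"roll": 0}
    - {"fingers": 60,"translation": [0,0,-0.5],"roll": 0}
    - {"fingers": 68,"translation": [0,0,-0.5],"roll": 0}
    - {"fingers": 76,"translation": [0,0,-0.5],"roll": 0}
    - {"fingers": 80,"translation": [0,0,-0.5],"roll": 0}

```text
time: 9.25
ee_pos: [0.4856, 0.3113, 0.0298]
ee_rot: [-3.14, 0.007, -3.017]
ft_force: [-0.2, -0.6, 0.0]
opening: 0.0802
```

```bash
python3 - <<'E'
from h import *
o,c=cap('wrist','w9');print(o['ee_pos'],o['ee_rot'],o['ft_force'],o['opening'])
E
```

```text
[0.48561109 0.31128015 0.02976889] [-3.14020308  0.00687305 -3.0174818 ] [-0.17466004 -0.60821838  0.0281699 ] 0.08018451593803111
```

View pics/w9.png

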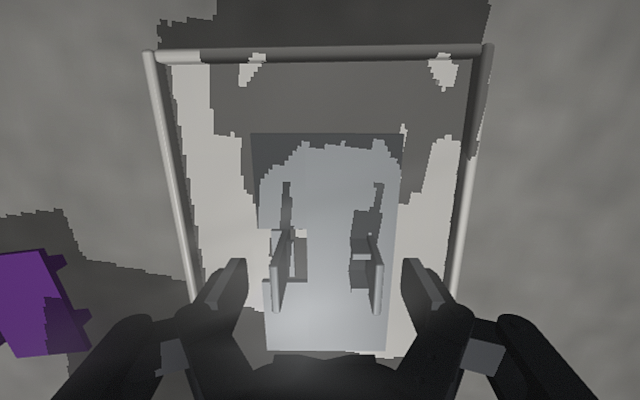

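Released and both fingers are clear of the fins; I'll retreat straight up.

drive_tool:
  commands:
    - {"fingers": 80,"translation": [0,0,-8],"roll": 0}
    - {"fingers": 80,"translation": [0,0,-22],"roll": 0}
    - {"fingers": 80,"translation": [0,0,-42],"roll": 0}
    - {"fingers": 80,"translation": [0,0,-65],"roll": 0}
    - {"fingers": 80,"translation": [0,0,-90],"roll": 0}
    - {"fingers": 80,"translation": [0,0,-115],"roll": 0}
    - {"fingers": 80,"translation": [0,0,-135],"roll": 0}
    - {"fingers": 80,"translation": [0,0,-145],"roll": 0}

```text
time: 9.97
ee_pos: [0.4855, 0.3122, 0.1786]
ee_rot: [3.14, 0.011, -3.017]
ft_force: [-0.5, 0.6, 1.2]
opening: 0.0801
```

```bash
python3 - <<'E'
from h import *
o,c=cap('side','s10'); 
for t in ['large_cover','drip_tray','small_cover']:
    for m in r.mark_of(c,t)[:5]: print(t,np.round(m['point'],3),round(m['conf'],2))
cv2.imwrite('pics/s10z.png',cv2.resize(c['color'][130:280,225:475],(800,480),interpolation=cv2.INTER_CUBIC))
o,c=cap('wrist','w10');print(o['ee_pos'],o['ft_force'],o['time'])
W=cloud(o,c); z=W[...,2]
cv2.imwrite('pics/w10.png',c['color'])
psi=o['ee_rot'][2]
X=np.array([np.cos(psi),np.sin(psi)]);Y=np.array([np.sin(psi),-np.cos(psi)])
D=W[...,:2]-o['ee_pos'][:2]; tx=D@X*1e3; ty=D@Y*1e3
g=(c['depth']>0)&(abs(tx+4)<34)&(abs(ty)<64)&(z>.02)&(z<.034)
A=np.c_[tx[g],ty[g],np.ones(g.sum())]; print(g.sum(),np.linalg.lstsq(A,z[g]*1e3,rcond=None)[0], np.percentile(z[g]*1e3,[5,50,95]))
E
```

```text
large_cover [0.482 0.313 0.004] 0.93
large_cover [ 0.246 -0.252 -0.002] 0.93
large_cover [ 0.409 -0.167 -0.001] 0.7
large_cover [0.712 0.387 0.001] 0.68
drip_tray [0.483 0.312 0.002] 0.93
small_cover [ 0.541 -0.313  0.045] 0.77
[0.48418709 0.31112337 0.17431313] [-0.34522826 -0.67757986 -0.3050507 ] 10.1667
6773 [-6.93974596e-04 -9.12248981e-04  2.67311671e+01] [25.55831526 26.67445701 27.92334148]
```

View pics/w10.png

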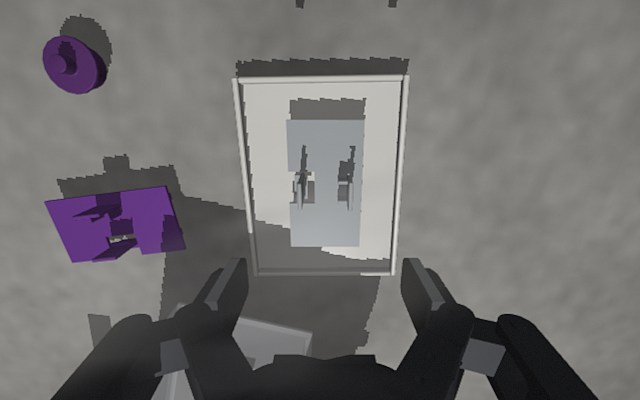

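View pics/s10z.png

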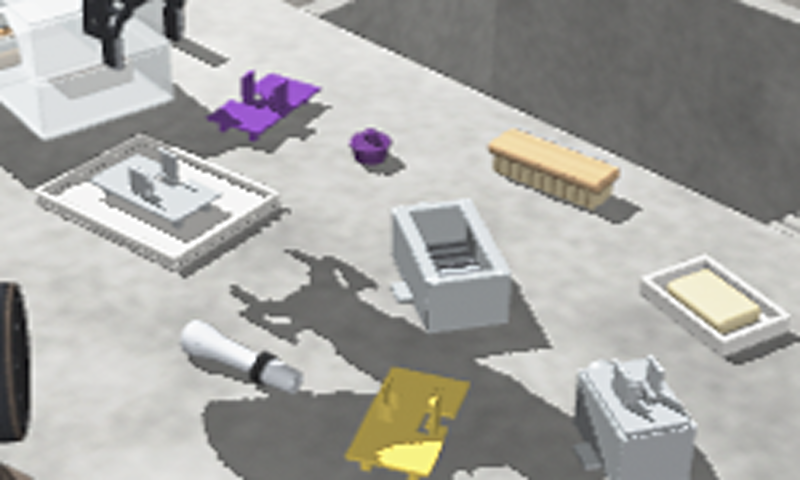

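The cover is lying flat, with its plate top about 26.7 mm above the table (26 mm expected). It is centred in the tray, and the smaller trap's cover is still on.

```bash
python3 -c "
from station import r
print(r.hand_in()); print(r.get_obs()['time'])"
```

```text
the job is handed in; nothing more can be done
None
the job is handed in; nothing more can be done
```

The larger trap's cover is off and lies right way up, flat and centred on the floor of the large white drip tray. I handed the job in at about 10.2 s.

I pinched the tab and rib, which closed to about 41.5 mm. The text gives 43 mm fully in, so the tab was pressed home. I then lifted the cover straight up still pinched, turned it to line up with the tray, lowered it until it touched, let go and moved up clear.

- **Cover in the tray:** its plate is level, with the top about 26.7 mm above the table against 26 mm expected. Its estimated origin is [0.482, 0.313], next to the tray's at [0.483, 0.312].
- **Forces:** every reading I took was small, the highest upward force being about 14 N, and the gripper was touching nothing at the end.
- **Rest of the scene:** the smaller trap's cover is still seated, and the look-alike covers are where they were.

No check failed. The only disagreements were the small millimetre ones above.

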